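# Release a clamped embroidery frame with a left-hand knob and lay it in the tray

### The arm

A 6-joint arm with a two-finger parallel gripper is mounted at the origin on the work surface. World frame = base frame: x ahead of the robot, y to its left, z up, the work surface at z = 0. Lengths are in m, angles in degrees, forces in N, time in s.
With the tool pointing down it reaches from about 0.35 to 0.875 m from the base axis. Payload 4.2 kg.
Tool frame: the origin (TCP) lies between the finger pads; the fingertips stand 25 mm ahead of it and the grasp point (between the pads) lies 6 mm ahead of it (r.tips_ahead is the distance from the TCP to the fingertips, in m); z points along the fingers, y is the direction in which the jaws open and shut (so a half turn about z gives the same grasp; the last joint's range is limited). The gripper opens to 87 mm and grips with 3 to 60 N. Pads are 19 mm wide; open, the fingers measure 117 mm over their backs; the gripper's body (75 mm by 190 mm) begins 51 mm behind the grasp point.
Start: joints at [83.744, 22.042, 0.453, 0, -68.411, -14.817], TCP at [0.225, 0.583, 0.248] pointing down, gripper open.
Joint ranges: [-179.83, 179.83], [-69.29, 118.12], [-61.27, 80.66], [-181.25, 117.63], [-171.15, -9.14], [-177.46, 177.46]. Speed limits (degrees/s): [159.86, 159.86, 180, 180, 180, 180].

### API

Orientations are given as a 3x3 rotation matrix whose columns are the frame's x, y, z axes.
In Python, from station import r, vision, finish_job gives the robot as it stands.
- The arm moves only by the shell command python3 -m jog 'ROWS'. ROWS is a JSON object of lists of equal length, an entry for each row: "rot": the turn, a rotation vector about the world's x, y, z in degrees, a list of three; "delta_pos": the shift along the world's x, y, z in mm, a list of three; "grip": the opening in per cent of the stroke, from 0 (shut) to 100 (fully open). A call has 1 to 10 rows; each row shifts and turns the commanded pose from where the row before left it; what a row does not reach is not made up. A row lasts 1/12 s, in which the tool goes at most 41.7 mm and 7.16 degrees, less where a joint would pass 70% of its speed; a pose out of reach is approached as far as the arm can. A call with a gripper value outside its range is refused whole. The fingers move at their own pace and stop on an object; the grip force is fixed at half the most. Time passes only in rows, so rows that do not move let the fingers close. It gives the time, the measured TCP pose, the force and the opening at its end, in the units of the state.
- r.sense(): the state, without advancing time (a new reading comes with each control period).
- vision.capture(name): name is "scene" or "top" or "wrist"; returns a dict with "frame" (480x640x3 uint8, red, green, blue), "K" (3x3 intrinsics, pixels), "xyz" and "orientation" of the camera in the world. Camera axes: x right, y up, looking along -z (the intrinsics and any distortion apply to the point x, -y, -z); pixel columns grow to the right and rows downward; lengths in m; the calibration is good to about 2 mm. A picture is of the moment at which its call begins. There is no depth.
- finish_job(): hands the job in, once; it reports no verdict.
The state is a dict: "time_s": time; "joints": joint angles; "joint_velocities": joint speeds; "effort": joint torques, N m; "tcp_pos": TCP position; "ee_rot": TCP orientation; "wrist_force": force on the tool from outside, world axes, zero at the start; "moment": the same for the moment, N m; "gripper_width": opening from 0.0 (shut) to 1.0 (fully open).
Only numpy, scipy, OpenCV 4.12 (cv2) and the standard library are available. Lean on these libraries where they do the work, as an engineer would, in place of code of your own. Each camera call takes 0.05 s, during which the arm holds its last target. There are 200 camera calls.

### The job

Release the white embroidery frame from the sloping jig and lay it flat, grab bar up, inside the black tray. It is held by the orange clamp knob, which has a left-hand thread: unscrew it clockwise until the pin is lifted right out of the frame, never screwing it tighter, and leave it unscrewed. Then slide the frame out from under the clamp, take it to the tray and set it down gently, without dropping it or moving or knocking over the other things.

Things in the scene. Friction and masses are not known exactly. Their poses are not given: they have to be found in the camera images.
- jig: Fixed jig on a grey plinth 100 mm high: board 175 x 275 mm sloping 25 degrees, low edge to the robot. Origin: on the table under the board's middle, which is 155 mm up. x level to the high side, y to the robot's left, z up. Board's outward normal n = (-0.423, 0, 0.906), up-slope u = (0.906, 0, 0.423). A 7 mm ledge keeps the frame from sliding down. A post at y 121 to 143 mm bears an arm over y 65 to 143, top 34 mm out from the board.
- knob_grip (a point): Point on the clamp knob's axis, inside its orange wing bar, 10 mm below the bar's top. Bar 70 mm long, 14 mm thick, 30 mm deep along the axis, free all round. The axis is parallel to the jig's n (25 degrees from vertical, leaning to the robot), 80 mm to the jig's +y side of the frame's origin. The point is 69 mm out from the board at joint value 0 and rises with the knob.
- knob (a joint): Knob angle, rad, positive clockwise as seen looking down onto the knob. At 0 the wing bar lies along the jig's y. Left-hand thread: clockwise loosens and raises knob and plunger 4 mm per rad; anticlockwise tightens, below -0.2 is a fault. Starts at 0.05 to 0.35. The pin leaves the frame's hole at about 1.75, is clear from 2.0, end stop 2.7. Friction of 0.1 N m holds it where it is left.
- plunger: Steel plunger under the knob, does not turn. Origin on the knob's axis, on the board's surface at joint 0; z along n. A 12 mm pin sits in the hole of the frame's lug, under a 30 mm collar 1.5 mm above the lug, so the frame can be neither lifted nor slid until the pin is raised. The collar still overhangs the lug then: slide the frame 35 mm or more along the jig's -y before lifting it off.
- frame: The embroidery frame, loose, about 220 g: a white rectangular window frame 100 mm (own x) x 110 mm (own y) x 8 mm thick, with a steel lug reaching to own y = +96.5 mm that has an 18 mm square hole at y = +80 mm. Origin: middle of the underside of the white rectangle. At the start it lies on the board, own x up-slope, own z along n, with its low edge at the ledge.
- frame_handle (a point): Centre of the frame's blue grab bar, 37 mm above the frame's underside. The bar runs along the frame's own y, 104 mm long, 14 x 14 mm in section, on two feet near its ends, open beneath between them (80 mm). Same axes as the frame.
- frame_mid (a point): Middle of the frame's whole length (lug included), on the underside, 20.5 mm from the frame's origin towards its own +y. Same axes as the frame.
- tray: Shallow open black tray, fixed: 146 mm (own x) x 206 mm (own y) x 32 mm high outside, walls and floor 5 mm thick, inside 136 x 196 mm. Origin: centre of its underside, on the table. The frame fits only with its long direction along the tray's y, either way round. It may be the nearer or the farther of two trays.
- basket: Open pink tray of the same footprint, 40 mm high, fixed, holding two white rings: not the one to use. Origin: centre of its underside.
- hoop_a: White plastic ring 80 mm across, 12 mm high, in the pink tray; origin under its centre. Leave alone.
- hoop_b: A second ring like it, also in the pink tray. Leave alone.
- cone_navy: Navy thread cone, 72 mm wide, 130 mm tall, upright at the left; origin under it. Leave alone.
- cone_green: Green thread cone of the same size, at the left. Leave alone.
- oil: Yellow oil bottle 48 mm wide, 130 mm tall, beyond the jig; origin under it. Leave alone.
- driver: Red-handled screwdriver, 160 mm long, lying flat between the robot and the jig. Leave alone.
- can: Steel can 60 mm wide, 90 mm tall, beyond the jig; origin under it. Leave alone.
Not all that is in view belongs to the job. Leave any brown or yellow look-alike of the frame alone.

How it is judged (in metres and radians):
On the way, in this order (a step that is already met when the one before it is completed fails the run):
1. the knob is unscrewed clockwise until the pin is clear of the frame (joint above 2.0), the frame still on the jig (value of joint knob above 2 rad and distance of frame from where it was at the start of the episode below 0.02 m), for 0.2 s.
2. the frame is off the jig (distance of frame from where it was at the start of the episode above 0.06 m and contact force between frame and jig below 0.01 N), for 0.1 s.
At the end, for the whole second after the job is handed in: The frame rests flat (within 0.08 rad), grab bar up, on the floor of the black tray: its middle within 45 mm of the tray's, its underside less than 12 mm above the tray's underside, its length along the tray's; it is at rest, and the knob is still unscrewed (joint above 1.8) (z of frame_mid in the frame of tray between 0.002 and 0.012 m and angle between frame's own z axis and vertical below 0.08 rad and horizontal distance between frame_mid and tray below 0.045 m and angle between the y axis of frame and the y axis of tray, either way round below 0.45 rad and linear speed of frame below 0.02 m/s and value of joint knob above 1.8 rad); the robot touches nothing.
It fails at once if the knob is screwed tighter (joint below -0.2) (value of joint knob below -0.2 rad).
It fails at once if the frame is dropped: untouched by the gripper while over the tray and more than 25 mm above its resting height (contact force between frame and the fingers below 0.05 N and contact force between frame and anything else below 0.05 N and horizontal distance between frame and tray below 0.13 m and z of frame in the frame of tray above 0.03 m).
It fails at once if one of the other loose things is moved more than 40 mm or knocked over (distance of any of hoop_a, hoop_b, cone_navy, cone_green, oil, driver, can from where it was at the start of the episode above 0.04 m or angle between any of cone_navy, cone_green, oil, can's own z axis and vertical above 0.6 rad).
It also fails if it takes over 67 s, if anything falls off the work surface, if the arm or the gripper's body presses on something with over 40 N, if the wrist force passes 120 N, or if a joint passes its speed limit or range.

## Working session

There is one attempt and no reset: what is moved stays moved. The work goes in short steps, Python scripts to look and compute and a shell command to move; the robot and the scene stay as the last step left them, time stands still between calls to the robot, and variables do not carry over. Pictures are saved under pics/ and viewed, about 8 in all and at most 12, crops included, and the job is handed in when it is done.

```bash
ls; mkdir -p pics; python3 - <<'E'
from station import r,vision
import cv2,numpy as np
s=r.sense();print({k:np.round(v,3).tolist() for k,v in s.items()})
for n in("scene","top"):
    d=vision.capture(n);cv2.imwrite(f"pics/{n}0.png",d["frame"][:,:,::-1]);print(n,d["K"],d["xyz"],d["orientation"],[k for k in d])
E
```

```text
pics
{'time_s': 0.0, 'joints': [83.742, 22.091, 0.381, -0.027, -68.412, -14.815], 'joint_velocities': [0.045, 0.082, 0.059, -0.086, -0.042, -0.071], 'effort': [-0.0, -39.067, 18.741, 4.22, 0.011, -0.0], 'tcp_pos': [0.225, 0.583, 0.246], 'ee_rot': [[0.933, -0.36, -0.001], [-0.36, -0.933, -0.002], [0.0, 0.002, -1.0]], 'wrist_force': [-0.449, -0.318, -0.984], 'moment': [0.013, -0.005, 0.041], 'gripper_width': 1.001}
scene [[564.16457925   0.         322.95790562]
 [  0.         564.16457925 231.94252347]
 [  0.           0.           1.        ]] [1.021259   0.7002891  1.05484954] [[-0.75950282 -0.4959721   0.42091228]
 [ 0.65041119 -0.56806418  0.50425031]
 [-0.0109889   0.65674558  0.75403215]] ['frame', 'K', 'xyz', 'orientation']
top [[549.33603935   0.         311.99907783]
 [  0.         549.33603935 243.87804286]
 [  0.           0.           1.        ]] [0.34663432 0.06709643 1.33093581] [[ 0.01099062  0.98862675 -0.14998786]
 [-0.99990094  0.00954678 -0.01034303]
 [-0.0087935   0.15008668  0.98863374]] ['frame', 'K', 'xyz', 'orientation']
```

View pics/top0.png

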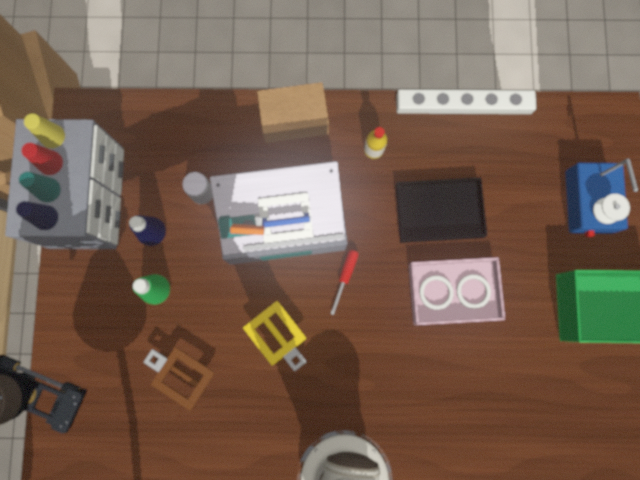

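View pics/scene0.png

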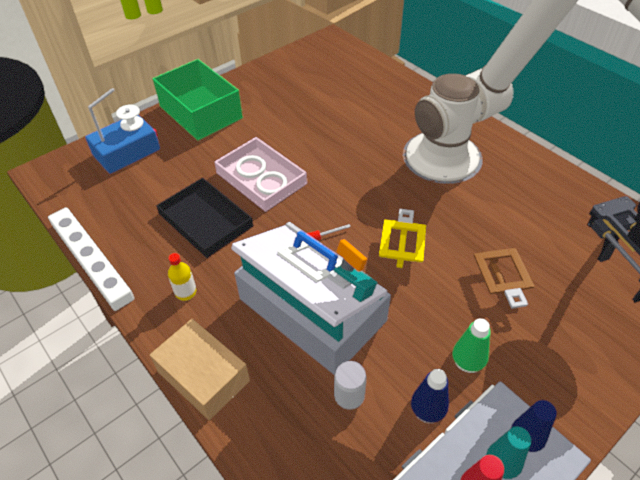

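Candidates for the frame are the white one on the jig (top image, 286,217), the yellow look-alike (274,333) and the brown one (182,377). For the tray they are black (441,210) and pink with rings (457,292). I choose the white frame on the jig and the black tray, which is the farther one. I'll check that with a close crop.

```bash
python3 - <<'E'
import cv2,numpy as np
t=cv2.imread("pics/top0.png");s=cv2.imread("pics/scene0.png")
a=cv2.resize(t[155:270,200:360],(800,575),interpolation=cv2.INTER_CUBIC)
cv2.imwrite("pics/topc.png",a)
b=cv2.resize(s[215:335,225:395],(800,565),interpolation=cv2.INTER_CUBIC)
cv2.imwrite("pics/scenec.png",b)
E
```

```text
(no output)
```

View pics/topc.png

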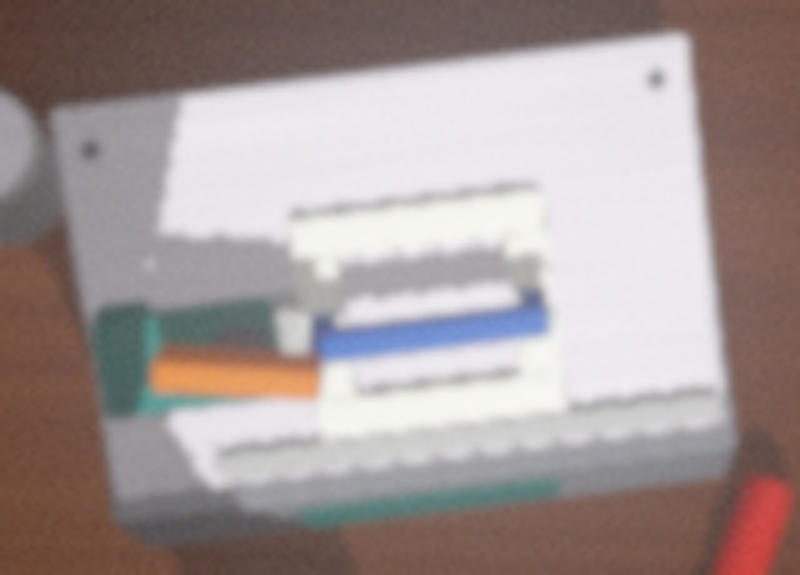

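View pics/scenec.png

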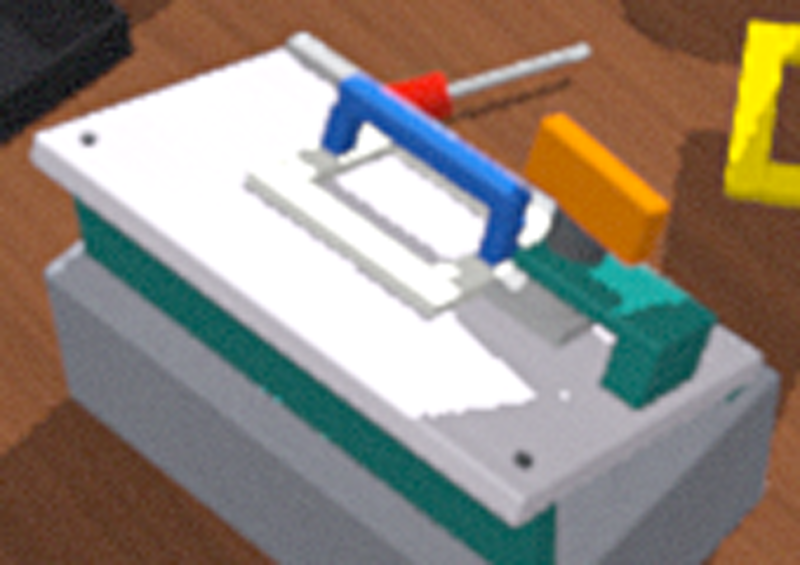

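Confirmed. The white frame with the blue bar is in the jig, and the orange knob is at crop (235,370). Next I fit the jig, frame, knob and tray poses.

```bash
cat > h.py <<'E'
import numpy as np,cv2,json
from scipy.optimize import least_squares
from scipy.spatial.transform import Rotation as R
def proj(d,P):
    c=(np.atleast_2d(P)-d["xyz"])@np.array(d["orientation"])
    K=np.array(d["K"]);return np.c_[K[0,2]+K[0,0]*c[:,0]/-c[:,2],K[1,2]-K[1,1]*c[:,1]/-c[:,2]]
def ray(d,px,z):
    K=np.array(d["K"]);v=np.array([(px[0]-K[0,2])/K[0,0],-(px[1]-K[1,2])/K[1,1],-1])
    v=np.array(d["orientation"])@v;o=np.array(d["xyz"]);return o+v*(z-o[2])/v[2]
def jig(X,Y,yaw,uvn):
    u=np.array([.9063,0,.4226]);n=np.array([-.4226,0,.9063]);v=np.array([0,1,0])
    p=np.atleast_2d(uvn)@np.array([u,v,n])+[0,0,.155]
    return R.from_euler("z",yaw).apply(p)+[X,Y,0]
E
python3 - <<'E'
from h import *
from station import vision
T=vision.capture("top");S=vision.capture("scene")
ft=lambda a:(np.array(a)+.5)/5-.5+[200,155]
fs=lambda a:(np.array(a)+.5)/(800/170)-.5+[225,215]
hu,hy=.0875,.1375
C=np.array([[hu,hy,0],[hu,-hy,0],[-hu,-hy,0],[-hu,hy,0]])
pt=ft([[52,108],[688,33],[735,440],[117,518]]);ps=fs([[522,512],[35,140],[300,36],[765,358]])
bt=ft([[320,332],[547,305]]);bs=fs([[352,85],[525,195]])   # bar ends, top
# top: bar top-face centre at ends approx
bt=ft([[322,340],[546,316]]);bs=fs([[352,86],[518,196]])
kt=ft([[150,370],[318,380]]); ks=fs([[555,122],[655,212]])
def f(p):
    X,Y,w,uf,vf,q=p
    c=jig(X,Y,w,C); b=jig(X,Y,w,[[uf,vf+.052,.044],[uf,vf-.052,.044]])
    h=.079+.004*q; k=jig(X,Y,w,[[uf+.035*np.sin(q)*s,vf+.08+s*.035*np.cos(q),h] for s in(1,-1)])
    return np.r_[(proj(T,c)-pt).ravel(),(proj(S,c)-ps).ravel(),(proj(T,b)-bt).ravel(),(proj(S,b[::-1])-bs).ravel(),(proj(T,k)-kt).ravel(),(proj(S,k[::-1])-ks).ravel()]
s=least_squares(f,[.5,.1,0,0,0,.2],loss="soft_l1",x_scale=[.1,.1,.1,.1,.1,.1])
print(s.x.round(4));print(s.fun.reshape(-1,2).round(1).tolist())
X,Y,w,uf,vf,q=s.x
print("frame",jig(X,Y,w,[uf,vf,0]),"bar",jig(X,Y,w,[uf,vf,.037]),"grip",jig(X,Y,w,[uf,vf+.08,.069+.004*q]))
img=T["frame"]; m=(img.max(2)<60).astype(np.uint8);m[:,:385]=0;m[:,500:]=0;m[:165]=0;m[255:]=0
m=cv2.morphologyEx(m,cv2.MORPH_OPEN,np.ones((5,5)))
c=max(cv2.findContours(m,0,1)[0],key=cv2.contourArea);rc=cv2.minAreaRect(c);print(rc)
P=np.array([ray(T,p,.03) for p in cv2.boxPoints(rc)]);print(P.round(3).tolist(),P.mean(0),np.linalg.norm(np.diff(P,axis=0),axis=1))
E
```

```text
[ 0.6003  0.1522  0.1347 -0.0159 -0.0114  0.2133]
[[-0.1, 1.6], [0.1, 0.9], [-1.2, -2.6], [0.0, -3.0], [0.1, -1.7], [-0.5, -0.7], [0.4, 1.6], [-0.2, -0.0], [-3.2, 1.1], [0.7, -0.1], [-2.2, -1.5], [1.1, 1.5], [-0.3, -0.4], [0.3, 0.5], [-1.7, -0.5], [0.2, 0.7]]
frame [[0.58749959 0.1390078  0.14826695]] bar [[0.57200496 0.13690853 0.18180005]] grip [[0.54750637 0.21432026 0.2115748 ]]
((441.32586669921875, 209.03965759277344), (58.956912994384766, 85.20565795898438), 86.633544921875)
[[0.698, -0.125, 0.03], [0.712, -0.332, 0.03], [0.567, -0.335, 0.03], [0.553, -0.131, 0.03]] [ 0.63265731 -0.23048082  0.03      ] [0.2073597  0.14520033 0.20397747]
```

```bash
cat >> h.py <<'E'
X,Y,W,UF,VF,Q=.6003,.1522,.1347,-.0159,-.0114,.2133
RJ=R.from_euler("z",W).as_matrix()@np.array([[.9063,0,-.4226],[0,1,0],[.4226,0,.9063]])  # cols u,v,n
def tool(jaw_uv):
    "tool pointing -n, jaws along the given (u,v) direction"
    y=RJ[:,0]*jaw_uv[0]+RJ[:,1]*jaw_uv[1];z=-RJ[:,2];return np.c_[np.cross(y,z),y,z]
def go(s,p,M):
    rv=R.from_matrix(M@np.array(s["ee_rot"]).T).as_rotvec(degrees=True)
    print("dpos mm",((p-s["tcp_pos"])*1000).round(1),"rot",rv.round(2),np.linalg.norm(rv).round(1))
E
python3 - <<'E'
from h import *
from station import r
s=r.sense()
g=jig(X,Y,W,[UF,VF+.08,.069+.004*Q])[0]
go(s,g+RJ[:,2]*.106,tool((np.cos(Q),-np.sin(Q))))
E
```

```text
dpos mm [ 278.6 -374.6   60.8] rot [-20.6  -20.21 104.67] 108.6
```

```bash
python3 -m jog '{"delta_pos":[[14,-18.7,4],[14,-18.7,4],[14,-18.7,4],[14,-18.7,4],[14,-18.7,4],[14,-18.7,4],[14,-18.7,4],[14,-18.7,4],[14,-18.7,4],[14,-18.7,4]],"rot":[[-1.03,-1.01,5.23],[-1.03,-1.01,5.23],[-1.03,-1.01,5.23],[-1.03,-1.01,5.23],[-1.03,-1.01,5.23],[-1.03,-1.01,5.23],[-1.03,-1.01,5.23],[-1.03,-1.01,5.23],[-1.03,-1.01,5.23],[-1.03,-1.01,5.23]],"grip":[100,100,100,100,100,100,100,100,100,100]}'
python3 -m jog '{"delta_pos":[[14,-18.7,3],[14,-18.7,3],[14,-18.7,3],[14,-18.7,3],[14,-18.7,3],[14,-18.7,2],[14,-18.7,2],[14,-18.7,2],[14,-18.7,2],[14,-18.7,2]],"rot":[[-1.03,-1.01,5.23],[-1.03,-1.01,5.23],[-1.03,-1.01,5.23],[-1.03,-1.01,5.23],[-1.03,-1.01,5.23],[-1.03,-1.01,5.23],[-1.03,-1.01,5.23],[-1.03,-1.01,5.23],[-1.03,-1.01,5.23],[-1.03,-1.01,5.23]],"grip":[100,100,100,100,100,100,100,100,100,100]}'
python3 -m jog '{"delta_pos":[[0,0,0],[0,0,0]],"rot":[[0,0,0],[0,0,0]],"grip":[100,100]}'
python3 - <<'E'
from h import *
from station import r,vision
s=r.sense();print(np.round(s["joints"],1))
g=jig(X,Y,W,[UF,VF+.08,.069+.004*Q])[0]
go(s,g+RJ[:,2]*.106,tool((np.cos(Q),-np.sin(Q))))
d=vision.capture("wrist");im=d["frame"][:,:,::-1].copy()
for p in [g+RJ[:,2]*.01, *jig(X,Y,W,[[UF+a*.035*np.sin(Q),VF+.08+a*.035*np.cos(Q),.08] for a in(1,-1)]),*jig(X,Y,W,[[UF,VF+.052,.044],[UF,VF-.052,.044]])]:
    q=proj(d,p)[0];print(q.round(1));cv2.drawMarker(im,tuple(int(v) for v in q.round()),(0,0,255),0,12,1)
cv2.imwrite("pics/w1.png",im)
E
```

```text
time_s: 1.03
tcp_pos: [0.3652, 0.3952, 0.2876]
ee_rot: [[0.833, 0.505, 0.228], [0.533, -0.843, -0.08], [0.152, 0.188, -0.97]]
wrist_force: [-0.3, 0.2, -0.4]
gripper_width: 0.996
time_s: 1.87
tcp_pos: [0.5049, 0.208, 0.3125]
ee_rot: [[0.055, 0.907, 0.418], [0.995, -0.087, 0.057], [0.088, 0.413, -0.907]]
wrist_force: [1.0, -0.1, 0.1]
gripper_width: 1.0
time_s: 2.03
tcp_pos: [0.5049, 0.208, 0.3126]
ee_rot: [[0.063, 0.906, 0.418], [0.994, -0.095, 0.056], [0.09, 0.412, -0.907]]
wrist_force: [-0.3, 0.4, -1.3]
gripper_width: 1.003
[ 46.3   1.1 -29.1  23.1 -42.3 114.2]
dpos mm [-1.7  0.3 -5. ] rot [-0.03 -0.08  0.24] 0.3
[317.1 251.6]
[316.6 203.4]
[317.5 296.3]
[325.1 269.5]
[349.2 372.5]
```

View pics/w1.png

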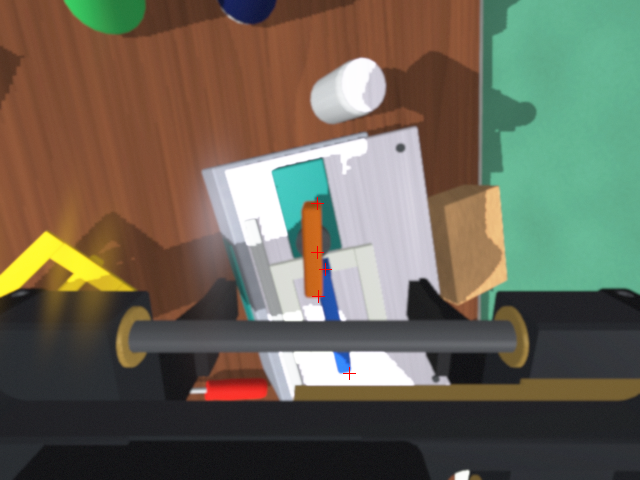

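The wrist view shows the orange wing bar upright at about (312,249). That is 5 px (~4 mm) down-slope of my estimate at (317,251). I'll measure it by segmentation.

```bash
python3 - <<'E'
from h import *
from station import r,vision
s=r.sense();d=vision.capture("wrist")
def seg(lo,hi,roi):
    h=cv2.cvtColor(d["frame"],cv2.COLOR_RGB2HSV);m=cv2.inRange(h,lo,hi);k=np.zeros_like(m);k[roi[1]:roi[3],roi[0]:roi[2]]=1;m*=k
    c=max(cv2.findContours(m,0,1)[0],key=cv2.contourArea);return cv2.minAreaRect(c),cv2.boundingRect(c)
o=seg((5,150,90),(18,255,255),(290,190,340,305));b=seg((108,150,60),(125,255,255),(310,250,360,385));print(o,b)
# intersect ray through top-face centre of the orange bar with plane n=.079+.004q
def rayplane(px,nh):
    o=np.array(d["xyz"]);a=ray(d,px,0)-o;n=RJ[:,2];p0=jig(X,Y,W,[0,0,nh])[0]
    P=o+a*((p0-o)@n)/(a@n);return (P-[X,Y,.155])@RJ
print("knob uv",rayplane(o[0][0],.0798)," pred",UF,VF+.08)
print("bar uv",rayplane(b[0][0],.044)," pred",UF,VF)
print("tool x,y in uv",np.array(s["ee_rot"]).T@RJ)
E
```

```text
(((312.3123474121094, 250.0581817626953), (94.28878784179688, 19.367801666259766), 88.02507019042969), (302, 203, 21, 95)) (((326.1378479003906, 290.5144348144531), (60.38823699951172, 13.623202323913574), 79.28687286376953), (321, 260, 18, 60))
knob uv [-0.01905924  0.07134958  0.07979764]  pred -0.0159 0.0686
bar uv [-0.01911579  0.02250891  0.0439987 ]  pred -0.0159 -0.0114
tool x,y in uv [[ 2.14620077e-01  9.76696526e-01 -8.70021302e-04]
 [ 9.76681752e-01 -2.14624092e-01 -1.03227025e-03]
 [-1.19494230e-03 -6.28206573e-04 -9.99984314e-01]]
```

```bash
sed -i 's/^X,Y,W.*/X,Y,W,UF,VF,Q=.6003,.1522,.1347,-.0191,-.0087,.2133/' h.py; python3 - <<'E'
from h import *
from station import r
s=r.sense();g=jig(X,Y,W,[UF,VF+.08,.069+.004*Q])[0];M=tool((np.cos(Q),-np.sin(Q)))
go(s,g+RJ[:,2]*.088,M);go(s,g+RJ[:,2]*.008,M);print(RJ[:,2])
E
```

```text
dpos mm [  2.8   2.2 -22.6] rot [-0.02 -0.08  0.1 ] 0.1
dpos mm [ 36.3   6.8 -95.1] rot [-0.02 -0.08  0.1 ] 0.1
[-0.41877195 -0.05675224  0.9063    ]
```

```bash
python3 -m jog '{"delta_pos":[[2.8,2.2,-22.6],[4.2,0.6,-9.1],[4.2,0.6,-9.1],[4.2,0.6,-9.1],[4.2,0.6,-9.1],[4.2,0.6,-9.1],[4.2,0.6,-9.1],[4.2,0.5,-9],[4.2,0.5,-9],[0,0,0]],"rot":[[0,0,0],[0,0,0],[0,0,0],[0,0,0],[0,0,0],[0,0,0],[0,0,0],[0,0,0],[0,0,0],[0,0,0]],"grip":[100,100,100,100,100,100,100,100,100,100]}'
python3 -m jog '{"delta_pos":[[0,0,0],[0,0,0],[0,0,0],[0,0,0],[0,0,0],[0,0,0],[0,0,0],[0,0,0]],"rot":[[0,0,0],[0,0,0],[0,0,0],[0,0,0],[0,0,0],[0,0,0],[0,0,0],[0,0,0]],"grip":[5,5,5,5,5,5,5,5]}'
python3 - <<'E'
from h import *
from station import r
s=r.sense();print(s["gripper_width"]*87,s["moment"],s["joints"]);M=np.array(s["ee_rot"]);print("grasp uvn",(np.array(s["tcp_pos"])+.006*M[:,2]-[X,Y,.155])@RJ)
E
```

```text
time_s: 2.97
tcp_pos: [0.5404, 0.2164, 0.215]
ee_rot: [[0.06, 0.908, 0.415], [0.994, -0.09, 0.054], [0.087, 0.409, -0.908]]
wrist_force: [0.1, -0.6, 0.1]
gripper_width: 0.997
time_s: 3.63
tcp_pos: [0.5411, 0.216, 0.2175]
ee_rot: [[0.06, 0.907, 0.418], [0.994, -0.092, 0.057], [0.09, 0.412, -0.907]]
wrist_force: [-0.6, 0.2, -0.3]
gripper_width: 0.479
41.672794817662364 [-0.16849009  0.81007698 -0.02973921] [ 42.07073689   9.6347173  -36.44778475  32.17799687 -26.54486024
 106.54302037]
grasp uvn [-0.01900378  0.07114235  0.0718181 ]
```

```bash
python3 -m jog '{"delta_pos":[[0,0,0],[0,0,0],[0,0,0],[0,0,0],[0,0,0],[0,0,0],[0,0,0],[0,0,0]],"rot":[[0,0,0],[0,0,0],[0,0,0],[0,0,0],[0,0,0],[0,0,0],[0,0,0],[0,0,0]],"grip":[5,5,5,5,5,5,5,5]}'; python3 -c "
from station import r
s=r.sense();print(s['gripper_width']*87,s['moment'],s['wrist_force'])"
```

```text
time_s: 4.3
tcp_pos: [0.5411, 0.216, 0.2173]
ee_rot: [[0.06, 0.907, 0.418], [0.994, -0.092, 0.056], [0.089, 0.412, -0.907]]
wrist_force: [-0.0, 0.7, -0.3]
gripper_width: 0.161
14.048667550965199 [-0.31526397  0.73367474  0.097473  ] [-0.0046748   0.65579861 -0.28841494]
```

```bash
python3 -m jog '{"delta_pos":[[-0.15,0,0.32],[-0.15,0,0.32],[-0.15,0,0.32],[-0.15,0,0.32],[-0.15,0,0.32],[-0.15,0,0.32],[-0.15,0,0.32],[-0.15,0,0.32],[-0.15,0,0.32],[-0.15,0,0.32]],"rot":[[2.09,0.28,-4.53],[2.09,0.28,-4.53],[2.09,0.28,-4.53],[2.09,0.28,-4.53],[2.09,0.28,-4.53],[2.09,0.28,-4.53],[2.09,0.28,-4.53],[2.09,0.28,-4.53],[2.09,0.28,-4.53],[2.09,0.28,-4.53]],"grip":[5,5,5,5,5,5,5,5,5,5]}'; cat >st.py <<'E'
from h import *
from station import r
s=r.sense();M=np.array(s["ee_rot"]);y=M[:,1]@RJ
print("w",s["gripper_width"]*87,"F",np.round(s["wrist_force"],1),"M",np.round(s["moment"],2),"j",np.round(s["joints"],1))
print("grasp uvn mm",((np.array(s["tcp_pos"])+.006*M[:,2]-[X,Y,.155])@RJ*1000).round(1),"q",np.arctan2(-y[1],y[0]).round(3),"z.n",(M[:,2]@RJ).round(3))
E
python3 st.py
```

```text
time_s: 5.13
tcp_pos: [0.5411, 0.2148, 0.2213]
ee_rot: [[0.736, 0.532, 0.419], [0.565, -0.823, 0.054], [0.374, 0.197, -0.906]]
wrist_force: [13.4, -5.7, -2.0]
gripper_width: 0.152
w 13.260039019358317 F [13.4 -5.7 -2. ] M [-2.2 -2.7 -1. ] j [ 42.1   9.4 -36.1  31.9 -27.2  56.7]
grasp uvn mm [-17.5  69.9  75.3] q 1.092 z.n [ 0.    -0.003 -1.   ]
```

```bash
python3 -m jog '{"delta_pos":[[0.6,-0.5,0.32],[0.6,-0.5,0.32],[-0.15,-0.2,0.32],[-0.15,0,0.32],[-0.15,0,0.32],[-0.15,0,0.32],[-0.15,0,0.32],[-0.15,0,0.32],[-0.15,0,0.32],[-0.15,0,0.32]],"rot":[[2.09,0.28,-4.53],[2.09,0.28,-4.53],[2.09,0.28,-4.53],[2.09,0.28,-4.53],[2.09,0.28,-4.53],[2.09,0.28,-4.53],[2.09,0.28,-4.53],[2.09,0.28,-4.53],[2.09,0.28,-4.53],[2.09,0.28,-4.53]],"grip":[5,5,5,5,5,5,5,5,5,5]}'; python3 st.py
```

```text
time_s: 5.97
tcp_pos: [0.5404, 0.212, 0.2246]
ee_rot: [[0.88, -0.223, 0.419], [-0.268, -0.962, 0.051], [0.392, -0.157, -0.907]]
wrist_force: [7.7, -9.1, 2.0]
gripper_width: 0.153
w 13.272848863896769 F [ 7.7 -9.1  2. ] M [-2.86 -1.82 -1.28] j [ 42.1   9.  -35.9  31.4 -27.8   7.3]
grasp uvn mm [-17.1  67.3  78.7] q 1.965 z.n [-0.001 -0.006 -1.   ]
```

```bash
python3 -m jog '{"delta_pos":[[0.3,-0.5,0.32],[0.3,-0.5,0.32],[-0.15,0,0.32],[-0.15,0,0.32],[-0.15,0,0.32],[0,0,0],[0,0,0],[0,0,0]],"rot":[[2.09,0.28,-4.53],[2.09,0.28,-4.53],[2.09,0.28,-4.53],[2.09,0.28,-4.53],[2.09,0.28,-4.53],[0,0,0],[0,0,0],[0,0,0]],"grip":[5,5,5,5,5,5,5,5]}'; python3 st.py
```

```text
time_s: 6.63
tcp_pos: [0.5396, 0.2105, 0.2259]
ee_rot: [[0.706, -0.572, 0.418], [-0.647, -0.761, 0.05], [0.289, -0.306, -0.907]]
wrist_force: [0.1, -9.1, 6.4]
gripper_width: 0.163
w 14.211747923128458 F [ 0.1 -9.1  6.4] M [-2.37 -0.03 -1.14] j [ 42.1   8.8 -35.8  31.  -28.1 -17.1]
grasp uvn mm [-17.5  65.9  80.4] q 2.398 z.n [-0.002 -0.006 -1.   ]
```

```bash
python3 -m jog '{"delta_pos":[[0,0,0],[0,0,0],[0,0,0],[0,0,0],[0,0,0],[0,0,0],[0,0,0],[0,0,0],[0,0,0],[0,0,0]],"rot":[[0,0,0],[0,0,0],[0,0,0],[0,0,0],[0,0,0],[0,0,0],[0,0,0],[0,0,0],[0,0,0],[0,0,0]],"grip":[80,80,80,80,80,80,80,80,80,80]}'
python3 -m jog '{"delta_pos":[[-4.2,-0.6,9.1],[-4.2,-0.6,9.1],[-4.2,-0.6,9.1],[-4.2,-0.6,9.1],[-4.2,-0.6,9.1],[-4.2,-0.6,9.1],[-4.2,-0.6,9.1],[-4.2,-0.6,9.1],[-4.2,-0.6,9.1],[-4.2,-0.6,9.1]],"rot":[[0,0,0],[0,0,0],[0,0,0],[0,0,0],[0,0,0],[0,0,0],[0,0,0],[0,0,0],[0,0,0],[0,0,0]],"grip":[80,80,80,80,80,80,80,80,80,80]}'
python3 st.py
python3 - <<'E'
from h import *
from station import vision
d=vision.capture("wrist");im=d["frame"][:,:,::-1].copy();q=2.4
for p in jig(X,Y,W,[*[[UF+a*.035*np.sin(q),VF+.08+a*.035*np.cos(q),.0886] for a in(1,-1)],[UF,VF+.052,.044],[UF,VF-.052,.044]]):
    v=proj(d,p)[0];cv2.drawMarker(im,tuple(int(x) for x in v.round()),(0,255,0),0,12,1)
cv2.imwrite("pics/w2.png",im)
E
```

```text
time_s: 7.47
tcp_pos: [0.5397, 0.2139, 0.2253]
ee_rot: [[0.709, -0.568, 0.419], [-0.644, -0.763, 0.056], [0.287, -0.31, -0.906]]
wrist_force: [-0.7, -0.3, -0.9]
gripper_width: 0.778
time_s: 8.3
tcp_pos: [0.4974, 0.2077, 0.3168]
ee_rot: [[0.709, -0.568, 0.419], [-0.645, -0.762, 0.056], [0.287, -0.31, -0.906]]
wrist_force: [-0.4, -0.4, -0.1]
gripper_width: 0.797
w 69.35060855176037 F [-0.4 -0.4 -0.1] M [-0.11  0.82  0.01] j [ 47.    0.1 -29.5  23.1 -43.  -11.2]
grasp uvn mm [-17.3  68.8 180.6] q 2.395 z.n [-0. -0. -1.]
```

View pics/w2.png

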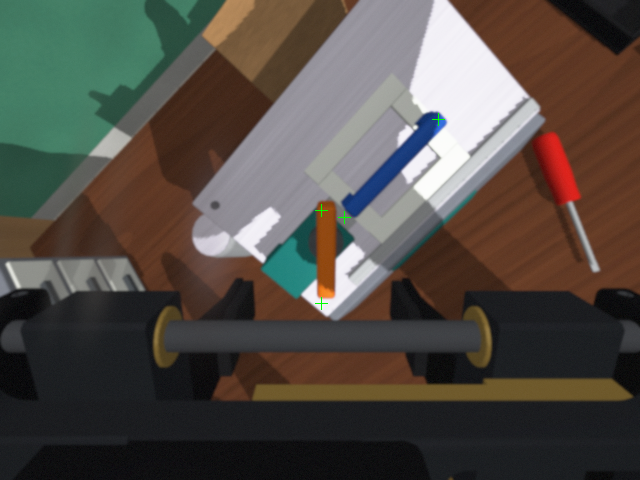

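The wing bar now stands at q≈2.4, upright in the image from (326,203) to (326,297), with the frame still in place and the blue bar at (347,210) to (440,120). I'll measure the blue bar and plan the grasp.

```bash
python3 - <<'E'
from h import *
from station import r,vision
s=r.sense();d=vision.capture("wrist")
h=cv2.cvtColor(d["frame"],cv2.COLOR_RGB2HSV);m=cv2.inRange(h,(108,150,60),(125,255,255));m[:,:330]=0;m[:,460:]=0;m[230:]=0
c=max(cv2.findContours(m,0,1)[0],key=cv2.contourArea);rc=cv2.minAreaRect(c);print(rc)
def rp(px,nh):
    o=np.array(d["xyz"]);a=ray(d,px,0)-o;n=RJ[:,2];p0=jig(X,Y,W,[0,0,nh])[0]
    return (o+a*((p0-o)@n)/(a@n)-[X,Y,.155])@RJ
for p in cv2.boxPoints(rc): print((rp(p,.044)*1000).round(1))
b=rp(rc[0],.044);print("bar centre uvn",b)
n=RJ[:,2];M=tool((-1,0))
for off in(.1,.0): go(s,jig(X,Y,W,[b[0],b[1],.037+.006+off])[0],M)
print("minus v mm per 50:",(-RJ[:,1]*50).round(1))
E
```

```text
((394.11151123046875, 162.68978881835938), (20.750701904296875, 130.9733428955078), 44.04515838623047)
[-7.6 37.1 44. ]
[ -8.7 -62.3  44. ]
[-24.8 -63.1  44. ]
[-25.   37.4  44. ]
bar centre uvn [-0.01647219 -0.0145879   0.0439987 ]
dpos mm [ 29.8 -80.5 -41.6] rot [ 17.86   2.66 -38.78] 42.8
dpos mm [  71.7  -74.9 -132.2] rot [ 17.86   2.66 -38.78] 42.8
minus v mm per 50: [  6.7 -49.5  -0. ]
```

```bash
python3 -m jog '{"delta_pos":[[3.8,-10.7,-5.2],[3.8,-10.7,-5.2],[3.8,-10.7,-5.2],[3.8,-10.7,-5.2],[3.8,-10.7,-5.2],[3.8,-10.7,-5.2],[3.8,-10.7,-5.2],[3.8,-10.7,-5.2],[0,0,0]],"rot":[[2.23,0.33,-4.85],[2.23,0.33,-4.85],[2.23,0.33,-4.85],[2.23,0.33,-4.85],[2.23,0.33,-4.85],[2.23,0.33,-4.85],[2.23,0.33,-4.85],[2.23,0.33,-4.85],[0,0,0]],"grip":[70,70,70,70,70,70,70,70,70]}'
python3 -m jog '{"delta_pos":[[4.2,0.6,-9.1],[4.2,0.6,-9.1],[4.2,0.6,-9.1],[4.2,0.6,-9.1],[4.2,0.5,-9],[4.2,0.5,-9],[4.2,0.5,-9],[0,0,0]],"rot":[[0,0,0],[0,0,0],[0,0,0],[0,0,0],[0,0,0],[0,0,0],[0,0,0],[0,0,0]],"grip":[60,60,60,60,60,60,60,60]}'
python3 st.py
python3 - <<'E'
from h import *
from station import r
go(r.sense(),jig(X,Y,W,[-.0165,-.0195,.044])[0],tool((-1,0)))
E
```

```text
time_s: 9.15
tcp_pos: [0.5277, 0.1204, 0.2725]
ee_rot: [[0.13, -0.902, 0.412], [-0.992, -0.118, 0.054], [0.0, -0.415, -0.91]]
wrist_force: [0.6, -0.4, -0.7]
gripper_width: 0.699
time_s: 9.82
tcp_pos: [0.5571, 0.1259, 0.209]
ee_rot: [[0.136, -0.901, 0.412], [-0.991, -0.125, 0.054], [0.002, -0.415, -0.91]]
wrist_force: [0.5, -0.2, -0.7]
gripper_width: 0.6
w 52.18570440859888 F [ 0.5 -0.2 -0.7] M [-0.09  0.9   0.03] j [ 32.5   8.9 -36.8  25.7 -23.9 -46.4]
grasp uvn mm [-19.3 -20.3  62.5] q 3.139 z.n [-0.008 -0.001 -1.   ]
dpos mm [ 12.6   2.5 -21.1] rot [ 0.19 -0.43 -0.11] 0.5
```

```bash
python3 -m jog '{"delta_pos":[[4.2,0.8,-7],[4.2,0.8,-7],[4.2,0.8,-7],[0,0,0]],"rot":[[0.2,-0.4,-0.1],[0,0,0],[0,0,0],[0,0,0]],"grip":[60,60,60,60]}'
python3 -m jog '{"delta_pos":[[0,0,0],[0,0,0],[0,0,0],[0,0,0],[0,0,0],[0,0,0],[0,0,0],[0,0,0],[0,0,0],[0,0,0]],"rot":[[0,0,0],[0,0,0],[0,0,0],[0,0,0],[0,0,0],[0,0,0],[0,0,0],[0,0,0],[0,0,0],[0,0,0]],"grip":[5,5,5,5,5,5,5,5,5,5]}'
python3 st.py
```

```text
time_s: 10.15
tcp_pos: [0.57, 0.1283, 0.1887]
ee_rot: [[0.133, -0.898, 0.419], [-0.991, -0.12, 0.057], [-0.001, -0.423, -0.906]]
wrist_force: [-0.1, -0.8, 0.2]
gripper_width: 0.599
time_s: 10.98
tcp_pos: [0.5694, 0.1279, 0.1899]
ee_rot: [[0.132, -0.898, 0.42], [-0.991, -0.119, 0.058], [-0.002, -0.424, -0.906]]
wrist_force: [-5.5, -0.3, 1.9]
gripper_width: 0.158
w 13.76105916682396 F [-5.5 -0.3  1.9] M [-0.21  2.08  0.08] j [ 31.2  11.2 -38.6  30.3 -19.5 -50.5]
grasp uvn mm [-15.9 -19.9  40. ] q -3.139 z.n [ 0.002  0.001 -1.   ]
```

```bash
python3 -m jog '{"delta_pos":[[-0.4,0,0.9],[0.9,-6.9,0],[0.9,-6.9,0],[0.9,-6.9,0],[0.9,-6.9,0],[0.9,-6.9,0],[0.9,-6.9,0],[0.9,-6.9,0],[0.9,-6.9,0],[0,0,0]],"rot":[[0,0,0],[0,0,0],[0,0,0],[0,0,0],[0,0,0],[0,0,0],[0,0,0],[0,0,0],[0,0,0],[0,0,0]],"grip":[5,5,5,5,5,5,5,5,5,5]}'
python3 st.py
```

```text
time_s: 11.82
tcp_pos: [0.5771, 0.0726, 0.1909]
ee_rot: [[0.131, -0.897, 0.421], [-0.991, -0.118, 0.059], [-0.003, -0.425, -0.905]]
wrist_force: [-0.5, -0.1, -2.0]
gripper_width: 0.163
w 14.155597709109529 F [-0.5 -0.1 -2. ] M [-0.06  1.08  0.03] j [ 25.6  11.  -36.5  22.4 -19.8 -37.7]
grasp uvn mm [-15.3 -75.7  40.8] q -3.138 z.n [ 0.003  0.001 -1.   ]
```

```bash
python3 -m jog '{"delta_pos":[[-1,0,5],[-2,0,8],[-2,0,12],[-2,0,12],[-2,0,12],[-2,0,12],[-2,0,12],[-2,0,12],[-2,0,12],[0,0,8]],"rot":[[0,0,0],[0,0,0],[0,0,0],[0,0,0],[0,0,0],[0,0,0],[0,0,0],[0,0,0],[0,0,0],[0,0,0]],"grip":[5,5,5,5,5,5,5,5,5,5]}'
python3 st.py
python3 - <<'E'
from h import *
from station import r
c,s_=np.cos(.068),np.sin(.068)
y=np.array([-c,-s_,0]);z=np.array([0,0,-1.]);M=np.c_[np.cross(y,z),y,z]
go(r.sense(),np.array([.6348,-.256,.25]),M)
E
```

```text
time_s: 12.65
tcp_pos: [0.56, 0.0739, 0.298]
ee_rot: [[0.134, -0.896, 0.423], [-0.991, -0.119, 0.06], [-0.003, -0.428, -0.904]]
wrist_force: [-0.0, -0.4, -2.2]
gripper_width: 0.158
w 13.764123002139053 F [-0.  -0.4 -2.2] M [-0.09  1.06  0.06] j [ 27.8   3.  -26.1  13.6 -37.7 -29.3]
grasp uvn mm [ 14.7 -72.1 145. ] q -3.14 z.n [ 0.005  0.003 -1.   ]
dpos mm [  74.8 -329.9  -48. ] rot [-2.74 25.17 -3.68] 25.6
```

```bash
python3 -m jog '{"delta_pos":[[3.7,-8,0],[3.7,-12,0],[3.7,-16.5,0],[3.7,-16.5,0],[3.7,-16.5,0],[3.7,-16.5,0],[3.7,-16.5,0],[3.7,-16.5,0],[3.7,-16.5,0],[3.7,-16.5,0]],"rot":[[-0.14,1.26,-0.18],[-0.14,1.26,-0.18],[-0.14,1.26,-0.18],[-0.14,1.26,-0.18],[-0.14,1.26,-0.18],[-0.14,1.26,-0.18],[-0.14,1.26,-0.18],[-0.14,1.26,-0.18],[-0.14,1.26,-0.18],[-0.14,1.26,-0.18]],"grip":[5,5,5,5,5,5,5,5,5,5]}'
python3 -m jog '{"delta_pos":[[3.7,-18,0],[3.7,-18,0],[3.7,-18,0],[3.7,-18,0],[3.7,-18,0],[3.7,-18,0],[3.7,-18,0],[3.7,-18,0],[3.7,-16,0],[3.7,-12,0]],"rot":[[-0.14,1.26,-0.18],[-0.14,1.26,-0.18],[-0.14,1.26,-0.18],[-0.14,1.26,-0.18],[-0.14,1.26,-0.18],[-0.14,1.26,-0.18],[-0.14,1.26,-0.18],[-0.14,1.26,-0.18],[-0.14,1.26,-0.18],[-0.14,1.26,-0.18]],"grip":[5,5,5,5,5,5,5,5,5,5]}'
python3 -m jog '{"delta_pos":[[0,0,-16],[0,0,-16],[0,0,-16],[0,0,-16],[0,0,-16],[0,0,-16],[0,0,-16],[0,0,-16],[0,0,-10],[0,0,0]],"rot":[[0,0,0],[0,0,0],[0,0,0],[0,0,0],[0,0,0],[0,0,0],[0,0,0],[0,0,0],[0,0,0],[0,0,0]],"grip":[5,5,5,5,5,5,5,5,5,5]}'
python3 - <<'E'
from h import *
from station import r,vision
c,s_=np.cos(.068),np.sin(.068)
y=np.array([-c,-s_,0]);z=np.array([0,0,-1.]);M=np.c_[np.cross(y,z),y,z]
s=r.sense();go(s,np.array([.6348,-.256,.051]),M)
d=vision.capture("wrist");T=vision.capture("top");S=vision.capture("scene")
Z=np.array([[c,-s_,0],[s_,c,0],[0,0,1]])
def draw(d,im):
    for a,b in[(-1,-1),(-1,1),(1,1),(1,-1)]:
        v=proj(d,Z@[a*.073,b*.103,.032]+[.633,-.230,0])[0];cv2.drawMarker(im,tuple(int(x) for x in v.round()),(0,255,0),0,10,1)
    return im
w=draw(d,d["frame"][:,:,::-1].copy());t=draw(T,T["frame"][:,:,::-1].copy());q=draw(S,S["frame"][:,:,::-1].copy())
out=np.hstack([cv2.resize(w,(400,300)),np.vstack([cv2.resize(t[140:280,360:547],(400,300))])])
out2=np.hstack([cv2.resize(q[120:300,100:340],(400,300)),np.zeros((300,400,3),np.uint8)])
cv2.imwrite("pics/p1.png",np.vstack([out,out2]))
E
```

```text
time_s: 13.48
tcp_pos: [0.5973, -0.0792, 0.2963]
ee_rot: [[0.101, -0.972, 0.214], [-0.995, -0.098, 0.026], [-0.004, -0.216, -0.976]]
wrist_force: [0.7, 0.6, -1.4]
gripper_width: 0.154
time_s: 14.32
tcp_pos: [0.6346, -0.2518, 0.2959]
ee_rot: [[0.068, -0.998, -0.003], [-0.998, -0.068, -0.002], [0.002, 0.003, -1.0]]
wrist_force: [-0.1, -0.1, -2.0]
gripper_width: 0.156
time_s: 15.15
tcp_pos: [0.6328, -0.25, 0.155]
ee_rot: [[0.069, -0.998, -0.008], [-0.998, -0.069, -0.0], [-0.0, 0.008, -1.0]]
wrist_force: [-0.0, 0.7, -2.8]
gripper_width: 0.158
dpos mm [   2.   -6. -104.] rot [ 0.01 -0.45 -0.06] 0.5
```

View pics/p1.png

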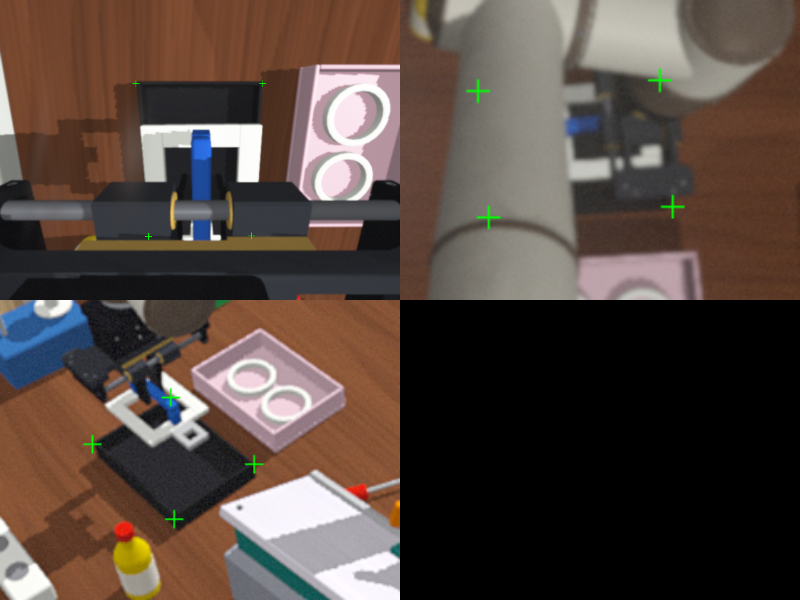

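The wrist view shows the frame centred between the tray side walls (white 141–263 px, tray 136–262 px). The tray's rim corners match my markers in both the wrist and scene views. I'll lower it now.

```bash
python3 -m jog '{"delta_pos":[[1,-3,-12],[1,-3,-12],[0,0,-12],[0,0,-12],[0,0,-12],[0,0,-10],[0,0,-8],[0,0,-6],[0,0,-4],[0,0,-3]],"rot":[[0,-0.45,0],[0,0,0],[0,0,0],[0,0,0],[0,0,0],[0,0,0],[0,0,0],[0,0,0],[0,0,0],[0,0,0]],"grip":[5,5,5,5,5,5,5,5,5,5]}'
python3 -m jog '{"delta_pos":[[0,0,-2],[0,0,-2],[0,0,-1.5],[0,0,-1],[0,0,0]],"rot":[[0,0,0],[0,0,0],[0,0,0],[0,0,0],[0,0,0]],"grip":[5,5,5,5,5]}'; python3 st.py
```

```text
time_s: 16.13
tcp_pos: [0.636, -0.2567, 0.0668]
ee_rot: [[0.069, -0.998, 0.005], [-0.998, -0.069, -0.002], [0.002, -0.005, -1.0]]
wrist_force: [-0.1, 0.3, -1.6]
gripper_width: 0.158
time_s: 16.55
tcp_pos: [0.6359, -0.2567, 0.0608]
ee_rot: [[0.069, -0.998, 0.005], [-0.998, -0.069, -0.002], [0.002, -0.005, -1.0]]
wrist_force: [-0.7, 0.7, -2.8]
gripper_width: 0.159
w 13.82940451922146 F [-0.7  0.7 -2.8] M [0.06 0.01 0.02] j [ -8.5  37.1  -2.6   0.1 -50.   12.4]
grasp uvn mm [ -60.1 -410.   -82.6] q -3.069 z.n [-0.418 -0.003 -0.908]
```

```bash
for i in 1 2; do python3 -m jog '{"delta_pos":[[0,0,-1.5],[0,0,-1.5],[0,0,-1],[0,0,0],[0,0,0]],"rot":[[0,0,0],[0,0,0],[0,0,0],[0,0,0],[0,0,0]],"grip":[5,5,5,5,5]}' | egrep 'tcp|force'; done
```

```text
tcp_pos: [0.6359, -0.2567, 0.0566]
wrist_force: [0.0, 1.1, -2.5]
tcp_pos: [0.6359, -0.2567, 0.0526]
wrist_force: [0.4, -1.2, -1.9]
```

```bash
for i in 1 2 3; do python3 -m jog '{"delta_pos":[[0,0,-1],[0,0,-0.5],[0,0,0],[0,0,0]],"rot":[[0,0,0],[0,0,0],[0,0,0],[0,0,0]],"grip":[5,5,5,5]}' | egrep 'tcp|force'; done
```

```text
tcp_pos: [0.6361, -0.2567, 0.0515]
wrist_force: [-0.2, -0.0, -1.8]
tcp_pos: [0.6362, -0.2568, 0.0511]
wrist_force: [-2.2, 1.3, 6.2]
tcp_pos: [0.6362, -0.2568, 0.0511]
wrist_force: [-3.8, 2.4, 11.4]
```

The frame is seated on the floor (contact at TCP z 0.051, as predicted). I'll release it and back off.

```bash
python3 -m jog '{"delta_pos":[[0,0,1.2],[0,0,0],[0,0,0],[0,0,0],[0,0,0],[0,0,0],[0,0,0],[0,0,0]],"rot":[[0,0,0],[0,0,0],[0,0,0],[0,0,0],[0,0,0],[0,0,0],[0,0,0],[0,0,0]],"grip":[5,45,45,45,45,45,45,45]}'
python3 -m jog '{"delta_pos":[[0,0,4],[0,0,8],[0,0,15],[0,0,20],[0,0,25],[0,0,25],[0,0,25],[0,0,25],[0,0,25],[0,0,25]],"rot":[[0,0,0],[0,0,0],[0,0,0],[0,0,0],[0,0,0],[0,0,0],[0,0,0],[0,0,0],[0,0,0],[0,0,0]],"grip":[45,45,45,45,45,45,45,45,45,45]}'
python3 -m jog '{"delta_pos":[[-20,15,0],[-20,15,0],[-20,15,0],[-20,15,0],[-20,15,0],[-20,15,0],[-20,15,0],[-20,15,0],[0,0,0]],"rot":[[0,0,0],[0,0,0],[0,0,0],[0,0,0],[0,0,0],[0,0,0],[0,0,0],[0,0,0],[0,0,0]],"grip":[45,45,45,45,45,45,45,45,45]}'
python3 - <<'E'
from h import *
from station import vision
T=vision.capture("top");S=vision.capture("scene")
t=T["frame"][:,:,::-1];q=S["frame"][:,:,::-1]
out=np.hstack([cv2.resize(q[130:310,120:400],(800,514))])
cv2.imwrite("pics/e.png",np.vstack([out[:400],np.hstack([cv2.resize(t[150:270,370:530],(267,200)),cv2.resize(t,(267,200)),cv2.resize(q,(266,200))])]))
# frame_mid estimate from bar centre in scene view
h=cv2.cvtColor(S["frame"],cv2.COLOR_RGB2HSV);m=cv2.inRange(h,(108,150,60),(125,255,255));m[:180]=0;m[260:]=0;m[:,:160]=0;m[:,260:]=0
c=max(cv2.findContours(m,0,1)[0],key=cv2.contourArea);rc=cv2.minAreaRect(c);print(rc,ray(S,rc[0],.046))
E
```

```text
time_s: 19.05
tcp_pos: [0.6359, -0.2567, 0.0492]
ee_rot: [[0.069, -0.998, 0.005], [-0.998, -0.069, -0.002], [0.002, -0.005, -1.0]]
wrist_force: [0.1, -0.5, 0.2]
gripper_width: 0.441
time_s: 19.88
tcp_pos: [0.6357, -0.2567, 0.2489]
ee_rot: [[0.069, -0.998, 0.007], [-0.998, -0.069, -0.002], [0.003, -0.006, -1.0]]
wrist_force: [0.5, 0.3, -0.7]
gripper_width: 0.449
time_s: 20.63
tcp_pos: [0.4726, -0.1352, 0.2477]
ee_rot: [[0.07, -0.997, 0.006], [-0.998, -0.07, -0.001], [0.001, -0.006, -1.0]]
wrist_force: [-0.1, 0.6, 0.1]
gripper_width: 0.448
((198.17453002929688, 206.71890258789062), (40.902835845947266, 10.492317199707031), 40.815086364746094) [ 0.63699167 -0.24049146  0.046     ]
```

View pics/e.png

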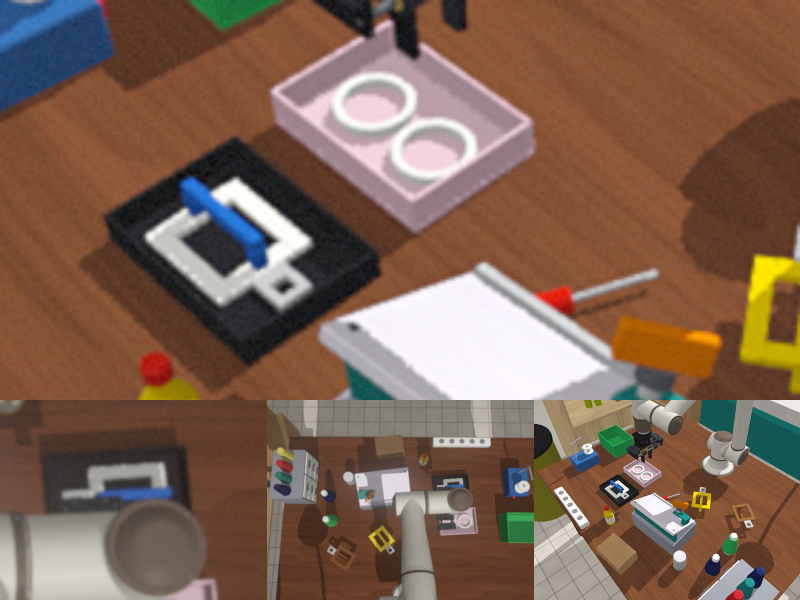

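The frame lies flat inside the black tray with the blue bar up. The knob is still unscrewed, the other things stand where they were, and the gripper is clear.

```bash
python3 -c "
from station import r,finish_job
print(r.sense()['wrist_force']);print(finish_job())"
```

```text
[-0.00900449  0.19915811 -0.71102527]
the job is handed in; nothing more can be done
None
```

I released the white frame, laid it in the black tray with the grab bar up, and handed the job in at about 21 s. No verdict was reported.

**What I did:** I unscrewed the knob clockwise by about 125°. Then I slid the frame about 55 mm along the jig's -y and lifted it off. I lowered it until contact built up to about 11 N, released it and backed away.

**Last checks:**
- **Frame:** it looks flat inside the tray, with its middle about 10 mm from the tray's. It touched down at TCP height 0.051 m, as predicted.
- **Knob:** it still looks unscrewed in the last picture. I estimated its angle, about 2.4 rad, from the gripper's orientation; I did not read the joint.
- **Other things:** they look undisturbed in the scene view, though the arm hid part of the top view.
- **Robot:** it is clear of everything, with wrist force near zero.

**Disagreements:** my first image estimate of the knob and frame was 3–6 mm off. This caused side forces of up to about 15 N while turning the knob. I corrected this during the turn and from the wrist camera.

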